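Pack the camping beakers and shut the box

TASK

Pack away the camping beakers: nest them in size order, the teal medium one inside the big silver one that already stands in the grey box, and the small orange one inside the teal one, each standing upright on the floor of the next. Then swing the box's lid down until it is fully shut, without slamming it. Leave the blue flask, the carton and the tin where they are.

Things in the scene. Friction and masses are not known exactly. Their poses are not given: they have to be found in the camera images.
- box: grey open-topped storage box fixed to the bench, outside 180 (its x) x 220 (its y) x 130 mm high, walls and floor 6 mm; origin at the centre of its underside, z up. Its lid is hinged along the far (+x) top edge, so the open lid stands up on the box's +x side
- lid (a joint): angle of the box's black lid: 0 fully shut, pi/2 standing upright, up to 1.9 leaning back away from the box. Stiff hinge: the lid stays at any angle where it is left, and about 3 N at its edge moves it. The lid starts open
- lid_hinge (a point): middle of the lid's hinge line, at x +90, y 0, z +130.5 mm in the box's frame; the line runs along the box's y. The lid is a flat plate without handle, 224 mm along the hinge, 193 mm from hinge to free edge, 10 mm thick. Shut, its underside is at the hinge's height and its outer face (yellow strip by the free edge) looks up; open, that face looks to the box's +x
- lid_edge (a point): middle of the lid's free edge, on its outer (upper when shut) face; moves with the lid; when shut it overhangs the box's front (-x) wall by 13 mm
- large_beaker: large silver beaker standing in the box from the start: outside 92 mm across at the rim and 88 at the foot, inside 80 at the rim and about 77 at the floor; origin at the centre of its underside, z up. All three beakers are 80 mm tall with 6 mm walls; the inner floor is 16 mm above the underside, so one nested in it stands 16 mm higher
- medium_beaker: medium teal beaker on the bench: outside 66 mm across at the rim and 62 at the foot, inside 54 at the rim and about 51 at the floor, 80 mm tall, inner floor 16 mm up; origin at the centre of its underside, z up
- small_beaker: small orange beaker on the bench: outside 46 mm across at the rim and 42 at the foot, 80 mm tall; origin at the centre of its underside, z up
- flask: blue flask 72 mm across, 190 mm tall, standing on the bench; bystander; origin at the centre of its underside
- carton: cardboard carton 100 x 120 x 110 mm high; bystander; origin at the centre of its underside
- tin: steel tin with a green label, 74 mm across, 100 mm tall; bystander; origin at the centre of its underside
There are look-alikes about, which are no part of the job. Of the things that look like the medium_beaker, the middle-sized one is meant.

How it is judged (in metres and radians):
On the way, in this order (a step that is already met when the one before it is completed fails the run):
1. the teal beaker stands nested in the silver one in the box and the orange one in the teal one, all upright and fully down (horizontal distance between medium_beaker and large_beaker below 0.011 m and z of medium_beaker in the frame of large_beaker between 0.011 and 0.021 m and angle between each of medium_beaker, small_beaker, large_beaker's own z axis and vertical below 0.12 rad and horizontal distance between small_beaker and medium_beaker below 0.008 m and z of small_beaker in the frame of medium_beaker between 0.011 and 0.021 m and z of large_beaker in the frame of box below 0.011 m and x of large_beaker in the frame of box between -0.09 and 0.09 m and y of large_beaker in the frame of box between -0.11 and 0.11 m), for 0.2 s.
2. the lid is shut over them (all of step 1 and value of joint lid below 0.04 rad), for 0.2 s.
At the end, for the whole second after the job is handed in: Large beaker upright on the box floor, medium in it, small in medium: axes within 11 mm and 8 mm, each underside 11 to 21 mm above that of the beaker around it, tilts under 0.12 rad, at rest (under 0.02 m/s); lid angle below 0.04 rad and not moving (all of step 2 and linear speed of each of large_beaker, medium_beaker, small_beaker below 0.02 m/s and velocity of joint lid above -0.1 rad/s); the robot touches nothing.
It fails at once if the flask is shifted or knocked over (its base moves more than 30 mm) (distance of flask from where it was at the start of the episode above 0.03 m).
It fails at once if the carton is shifted or knocked over (its base moves more than 30 mm) (distance of carton from where it was at the start of the episode above 0.03 m).
It fails at once if the tin is shifted or knocked over (its base moves more than 30 mm) (distance of tin from where it was at the start of the episode above 0.03 m).
It fails at once if the lid is slammed (closes faster than 3 rad/s, i.e. about 0.6 m/s at its edge) (velocity of joint lid below -3 rad/s).
It also fails if it takes over 72 s, if anything falls off the work surface, if the arm or the gripper's body presses on something with over 40 N, if the wrist force passes 120 N, or if a joint passes its speed limit or range.

ROBOT

A 7-joint arm with a two-finger parallel gripper is mounted at the origin on the work surface. World frame = base frame: x ahead of the robot, y to its left, z up, the work surface at z = 0. Lengths are in mm, angles in rad, forces in N, time in s.
With the tool pointing down it reaches from about 400 to 850 mm from the base axis. Payload 10.4 kg.
Tool frame: the origin (TCP) lies midway between the tips of the shut fingers; the grasp point (between the pads) lies 19 mm behind it; z points along the fingers, y is the line along which they close (so a half turn about z gives the same grasp; the last joint's range is limited). The gripper opens to 87 mm and grips with 3 to 60 N. Pads are 19 mm wide; open, the fingers measure 117 mm over their backs; the gripper's body (75 mm by 190 mm) begins 51 mm behind the grasp point.
Start: joints at [-1.225, 0.332, -0.065, 1.46, 0.022, 1.35, -0.088], TCP at [225.299, 583.003, 222.576] pointing down, gripper open.
Joint ranges: [-2.6, 2.6], [-0.5, 2.12], [-1.47, 1.34], [0.16, 2.42], [-1.27, 4.41], [0.06, 2.06], [-2.6, 2.6]. Speed limits (rad/s): [2.22, 2.22, 2.79, 2.79, 3.14, 3.14, 3.14].

INTERFACE

Orientations are given as [roll, pitch, yaw] about the fixed x, y, z axes, in that order (R = Rz(yaw) Ry(pitch) Rx(roll)).
In Python, from workcell import bot, effector, viewer, hand_in gives the robot as it stands. Calls block until the motion is done:
- bot.move_to(position, orientation): joint-space move of the TCP to a pose.
- bot.move_l(position, frame=None, velocity=150): straight line of the TCP; frame=None keeps the orientation; velocity is the mean speed in mm/s.
- bot.movej(angles): joint-space move.
- effector.gripper_to(opening, force=None): finger opening in mm; force is the grip in N (None keeps the last); returns when the fingers have stopped.
- bot.sleep(seconds).
- bot.solve_ik(position, orientation): joint angles nearest the present ones, or None.
- viewer.camera(name): name is "scene" or "side" or "wrist"; returns a dict with "color" (400x640x3 uint8, blue, green, red), "intrinsics" (3x3 intrinsics, pixels), "world_to_cam" (4x4, takes a point from world to camera coordinates). Camera axes: x right, y up, looking along -z (the intrinsics and any distortion apply to the point x, -y, -z); pixel columns grow to the right and rows downward; lengths in mm; the calibration is good to about 2 mm. The wrist camera is an equidistant fisheye: a pixel r from the principal point sees the ray r / f radians off the axis. A picture is of the moment at which its call begins. There is no depth.
A pose or a line that the arm cannot do raises bot.Unreachable and nothing moves.
- hand_in(): hands the job in; it is judged then, once.
Trained networks look in the newest picture that a camera, given by its name, has taken for a name from the list of things; names that differ only in an ending like _2 or _b are one class to them, and where a whole thing is asked for, a point or a joint stands for the part that bears it (a point fixed in the world has none). Each returns a list of dicts, best first, with "score" (0 to 1); they miss things now and then, are a little off and sometimes report something else, mostly with a low value. They report only what shows in the picture. A call takes as long as a camera call. They do not tell look-alikes from the thing itself.
- viewer.trace(camera, query): "mask" (400x640 bool, what is visible of it) and "location" ([column, row] in pixels, amid what is visible of it).
- viewer.spot_point(camera, query): "location" ([column, row] in pixels: a listed point, or the origin of a listed thing).
Readings, each from a call of its own:
- bot.current_time(): time.
- bot.current_q(): joint angles.
- bot.current_joint_vel(): joint speeds.
- bot.current_joint_torque(): joint torques, N m.
- bot.current_tcp_pos(): TCP position.
- bot.current_tcp_rot(): TCP orientation.
- bot.current_force(): force on the tool from outside, world axes, zero at the start.
- bot.current_moment(): the same for the moment, N m.
- bot.current_finger_gap(): finger opening in mm.
- bot.current_gripper_force(): force on a finger pad.
Only numpy, scipy, OpenCV 4.12 (cv2) and the standard library are available. Lean on these libraries where they do the work, as an engineer would, in place of code of your own. Each camera call takes 0.05 s, during which the arm holds its last target. There are 200 camera calls.

## Working session

There is one attempt and no reset: what is moved stays moved. The work goes in short steps, each a Python script; the robot and the scene stay as the last script left them, time stands still between calls to the robot, and variables do not carry over. Pictures are saved under pics/ and viewed, at most 10 in all, crops included, and the job is handed in when it is done.

```bash
mkdir -p pics; cat > h.py <<'E'
import numpy as np, cv2
from workcell import bot, effector, viewer, hand_in
def ray(c,px,fish=False):
    K=np.array(c["intrinsics"]);T=np.array(c["world_to_cam"])
    u=(px[0]-K[0,2])/K[0,0];v=(px[1]-K[1,2])/K[1,1]
    if fish:
        r=np.hypot(u,v);s=np.sin(r)/r if r>1e-9 else 1.;d=np.array([u*s,v*s,np.cos(r)])
    else: d=np.array([u,v,1.])
    d=d*[1,-1,-1];R=T[:3,:3];d=R.T@d
    return -R.T@T[:3,3], d/np.linalg.norm(d)
def atz(c,px,z,fish=False):
    o,d=ray(c,px,fish);return o+d*(z-o[2])/d[2]
def tri(rs):
    A=np.zeros((3,3));b=np.zeros(3)
    for o,d in rs:
        P=np.eye(3)-np.outer(d,d);A+=P;b+=P@o
    x=np.linalg.solve(A,b)
    return x,[np.linalg.norm((np.eye(3)-np.outer(d,d))@(x-o)) for o,d in rs]
E
python3 - <<'E'
from h import *
np.set_printoptions(precision=1,suppress=True)
C={n:viewer.camera(n) for n in("scene","side","wrist")}
cv2.imwrite("pics/a.png",C["scene"]["color"]);cv2.imwrite("pics/b.png",C["side"]["color"]);cv2.imwrite("pics/w.png",C["wrist"]["color"])
for n in C:
    print(n,ray(C[n],[320,200],n=="wrist"))
    for q in "box lid_hinge lid_edge large_beaker medium_beaker small_beaker flask carton tin".split():
        print(q,[(np.round(r["location"]),round(r["score"],2)) for r in viewer.spot_point(n,q)],
          [np.round(r["location"]) for r in viewer.trace(n,q)])
print(bot.current_time(),bot.current_tcp_rot())
E
```

```text
scene (array([1369.1,  216.8, 1138.8]), array([-0.6, -0.2, -0.8]))
box [(array([331., 205.]), 0.78)] [array([328., 190.])]
lid_hinge [(array([324., 202.]), 0.86)] [array([324., 180.])]
lid_edge [(array([317., 161.]), 0.97)] [array([321., 177.])]
large_beaker [] []
medium_beaker [(array([242., 194.]), 0.91), (array([249., 168.]), 0.72), (array([274., 193.]), 0.66)] [array([240., 186.]), array([247., 156.]), array([271., 189.])]
small_beaker [(array([408., 202.]), 0.5)] [array([407., 197.]), array([405., 260.])]
flask [(array([403., 273.]), 0.86)] [array([408., 260.])]
carton [(array([218., 233.]), 0.7), (array([402., 272.]), 0.24)] [array([212., 223.])]
tin [(array([453., 263.]), 0.68)] [array([454., 254.])]
side (array([-438. , -149.2, 1307.5]), array([ 0.6,  0.1, -0.8]))
box [(array([318., 234.]), 0.91), (array([421., 202.]), 0.21)] [array([320., 198.]), array([254., 164.]), array([416., 234.])]
lid_hinge [(array([324., 192.]), 0.8)] [array([325., 168.])]
lid_edge [(array([326., 147.]), 0.72), (array([422., 204.]), 0.66), (array([412., 243.]), 0.17)] [array([328., 168.])]
large_beaker [(array([318., 239.]), 0.74), (array([254., 180.]), 0.69)] [array([319., 226.]), array([324., 169.])]
medium_beaker [(array([415., 244.]), 0.93), (array([416., 277.]), 0.84), (array([385., 247.]), 0.6), (array([320., 235.]), 0.23)] [array([416., 233.]), array([420., 264.]), array([384., 240.])]
small_beaker [] []
flask [(array([254., 183.]), 0.67)] [array([252., 162.])]
carton [] [array([422., 191.])]
tin [] []
wrist (array([157.7, 608.5, 384.9]), array([ 0.3, -0.1, -1. ]))
box [] [array([ 62., 389.])]
lid_hinge [] [array([ 56., 396.])]
lid_edge [] []
large_beaker [] []
medium_beaker [(array([ 43., 352.]), 0.72), (array([ 70., 383.]), 0.68)] []
small_beaker [] []
flask [] []
carton [] []
tin [(array([ 70., 384.]), 0.32)] []
2.85 [ 3.1 -0.   2.8]
```

View pics/a.png

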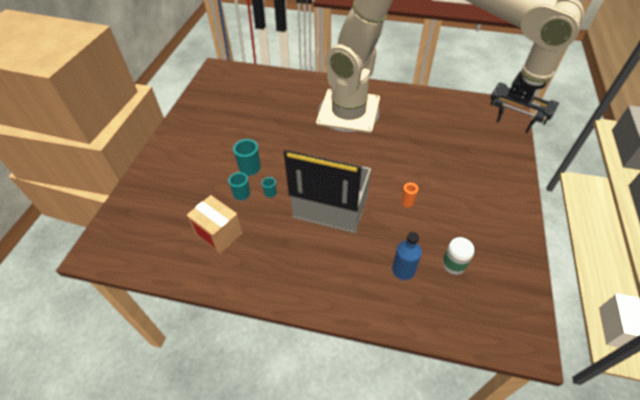

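View pics/b.png

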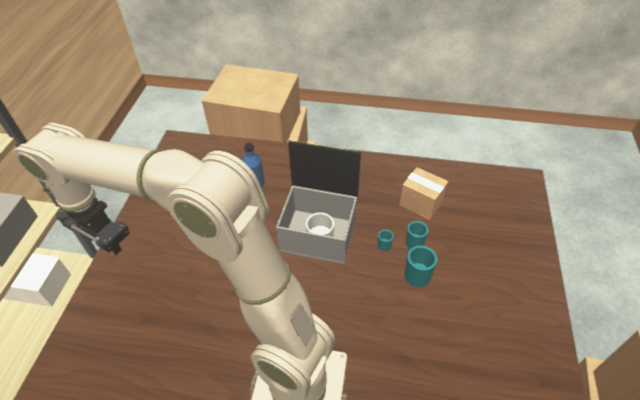

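The scene view shows three teal cups; the middle-sized one is at about (240,186), and in the side view it is at (417,233). The orange cup is at (410,194), and the silver one stands in the box (side view 320,224). The lid is roughly upright. Next I triangulate.

```bash
python3 - <<'E'
from h import *
np.set_printoptions(precision=1,suppress=True)
C={n:viewer.camera(n) for n in("scene","side")}
P={"box":([331,205],[318,234]),"hinge":([324,202],[324,192]),"edge":([317,161],[326,147]),"med":([242,194],[415,244]),"tealL":([249,168],[416,277]),"tealS":([274,193],[385,247]),
"flask":([403,273],[254,183]),"medtrace":([240,186],[416,233])}
for k,(a,b) in P.items():
    x,e=tri([ray(C["scene"],a),ray(C["side"],b)]);print(k,x,np.array(e))
for k,c,p,z in [("small","scene",[408,202],0),("carton","scene",[218,233],0),("tin","scene",[453,263],0),("large","side",[318,239],6),("largerim","side",[320,224],86)]: print(k,atz(C[c],p,z))
# rim visible colour masks of cups
print(bot.solve_ik([560,-150,300],[np.pi,0,0]), bot.current_q())
E
```

```text
box [512.4  35.3   2.6] [0. 0.]
hinge [596.9  29.3 123.3] [1.4 1.4]
edge [608.2  18.9 316.8] [3.5 3.5]
med [ 527.6 -288.5   -4.6] [1. 1.]
tealL [ 402.  -301.2   -4.7] [3.7 3.7]
tealS [ 498.2 -184.8   -5.4] [7.5 7.5]
flask [715.4 310.5  -7.8] [2.4 2.4]
medtrace [ 533.6 -284.4   47.6] [0.9 0.9]
small [439.1 294.9   0. ]
carton [ 706.1 -305.7    0. ]
tin [651.5 456.3   0. ]
large [489.5  31.3   6. ]
largerim [492.1  24.   86. ]
[-0.5  0.3  0.9  1.5 -0.2  1.5 -1.2] [-1.2  0.3 -0.1  1.5  0.   1.3 -0.1]
```

```bash
python3 - <<'E'
from h import *
np.set_printoptions(precision=1,suppress=True)
Y=np.pi-0.07
def look(pos,qs,tag,n):
    bot.move_to(pos,[np.pi,0,Y]); c=viewer.camera("wrist");cv2.imwrite(f"pics/{tag}{n}.png",c["color"])
    np.savez(f"{tag}{n}.npz",**{k:np.array(v) for k,v in c.items()})
    for q in qs:
        print(tag,n,q,[(np.array(r["location"]),round(r["score"],2)) for r in viewer.spot_point("wrist",q)],[np.array(r["location"]) for r in viewer.trace("wrist",q)])
    print(bot.current_time(), bot.current_q())
look([420,290,260],["small_beaker"],"s",0)
look([440,220,300],["small_beaker","large_beaker","box"],"s",1)
look([450,60,340],["large_beaker","box","lid_hinge","lid_edge"],"x",0)
look([450,-20,340],["large_beaker","box","lid_hinge","lid_edge"],"x",1)
look([470,-200,300],["medium_beaker"],"m",0)
look([510,-285,260],["medium_beaker"],"m",1)
ims=[cv2.imread(f"pics/{t}.png") for t in("s0","x0","x1","m1")]
cv2.imwrite("pics/mont.png",cv2.resize(np.vstack([np.hstack(ims[:2]),np.hstack(ims[2:])]),(800,500),interpolation=cv2.INTER_AREA))
E
```

```text
s 0 small_beaker [(array([321.9, 175.7]), 0.57)] [array([321.4, 190.6])]
4.4333 [-0.8  0.1  0.1  1.7 -0.   1.4  0.8]
s 1 small_beaker [(array([367.8, 158.1]), 0.58)] [array([373.2, 163.5])]
s 1 large_beaker [(array([203.2, 201. ]), 0.61)] [array([196.2, 209.6])]
s 1 box [] [array([225.6, 193.3])]
5.2083 [-0.7 -0.   0.2  1.7  0.   1.5  0.9]
x 0 large_beaker [] [array([298.1, 192.9])]
x 0 box [] [array([313.3, 225.7])]
x 0 lid_hinge [(array([303.5, 275. ]), 0.92)] [array([291.8, 294.8])]
x 0 lid_edge [(array([302.7, 274.9]), 0.37)] [array([292.7, 292.2])]
6.3583 [-0.6 -0.1  0.3  1.7  0.   1.5  1.2]
x 1 large_beaker [(array([349.5, 180.7]), 0.55)] [array([353.2, 188.4])]
x 1 box [] [array([360.4, 222.7])]
x 1 lid_hinge [(array([362.3, 273. ]), 0.93)] [array([341.5, 292.2])]
x 1 lid_edge [] [array([343.7, 294.7])]
7.225 [-0.5 -0.1  0.4  1.7  0.   1.6  1.4]
m 0 medium_beaker [(array([251.6, 117.8]), 0.92), (array([325.3, 178.1]), 0.86), (array([265.8, 199.1]), 0.58)] [array([234. , 118.1]), array([258.9, 208.3]), array([329.1, 184.3])]
8.1417 [-0.3  0.   0.7  1.7 -0.   1.5  1.8]
m 1 medium_beaker [(array([300.5,  82.1]), 0.97), (array([319.5, 172.3]), 0.76), (array([385.4, 155. ]), 0.65)] [array([319.5, 186.6]), array([394. , 157.5]), array([625.2, 297. ]), array([296.1,  77. ])]
8.7833 [-0.2  0.3  0.8  1.6 -0.2  1.4  2.1]
```

View pics/mont.png

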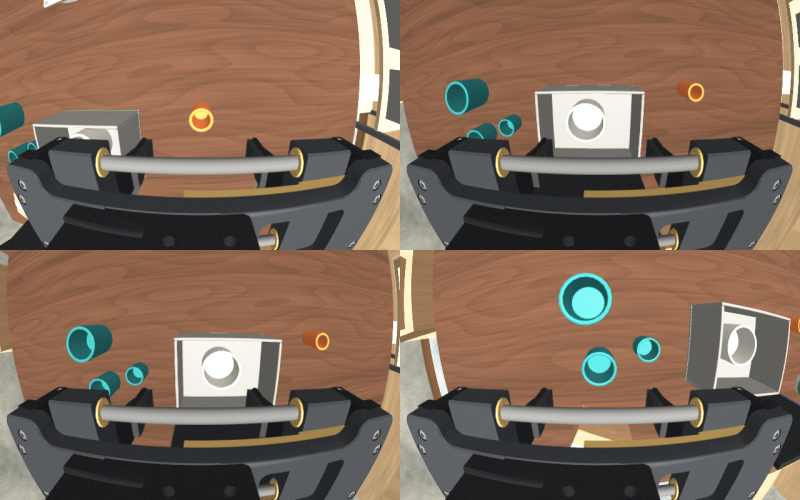

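Wrist views: the medium teal cup is at (319,187) in m1, between the larger one at (296,77) and the smaller one at (394,157). The orange cup is at (321,190) in s0, and the silver one is seen inside the box in x0 and x1. Next I fit rim circles.

```bash
cat > fit.py <<'E'
from h import *
from scipy.optimize import least_squares
np.set_printoptions(precision=1,suppress=True)
def L(t): return dict(np.load(t+".npz"))
def rim(c,px,z,rad,hsv_lo,hsv_hi,win=60):
    m=cv2.inRange(cv2.cvtColor(c["color"],cv2.COLOR_BGR2HSV),np.array(hsv_lo),np.array(hsv_hi))
    x,y=map(int,px);w=np.zeros_like(m);w[max(0,y-win):y+win,max(0,x-win):x+win]=255
    n,lab,st,ce=cv2.connectedComponentsWithStats(m&w)
    i=1+np.argmax(st[1:,4]-40*np.hypot(*(ce[1:]-px).T)); 
    cs,_=cv2.findContours((lab==i).astype(np.uint8),cv2.RETR_EXTERNAL,cv2.CHAIN_APPROX_NONE)
    pts=max(cs,key=len)[:,0,:].astype(float)
    P=np.array([atz(c,p,z,True)[:2] for p in pts])
    f=lambda v:np.hypot(P[:,0]-v[0],P[:,1]-v[1])-v[2]
    s=least_squares(f,[*P.mean(0),rad],loss="soft_l1",f_scale=1.)
    return s.x,np.sqrt(np.median(s.fun**2)),len(pts)
E
python3 - <<'E'
from fit import *
for name,z,r,lo,hi,vs in [("small",80,23,[5,120,225],[30,255,255],[("s0",[321,190]),("s1",[373,163])]),
 ("med",80,33,[80,60,190],[100,255,255],[("m1",[319,187]),("m0",[259,208])]),
 ("tealL",80,45,[80,60,190],[100,255,255],[("m1",[297,77])]),("tealS",60,20,[80,60,190],[100,255,255],[("m1",[394,157])]),
 ("large",86,46,[0,0,215],[179,30,255],[("x0",[298,190]),("x1",[353,187])])]:
    for t,p in vs: print(name,t,rim(L(t),p,z,r,lo,hi))
for t,a,b in [("x0",[219,149],[389,149]),("x1",[280,141],[450,144])]:
    c=L(t);A,B=atz(c,a,130,True),atz(c,b,130,True);print(t,A,B,np.linalg.norm(A-B),np.degrees(np.arctan2(*(B-A)[:2]))) 
def crop(t,x,y,w,h): return cv2.resize(L(t)["color"][y:y+h,x:x+w],(400,280),interpolation=cv2.INTER_CUBIC)
cv2.imwrite("pics/crops.png",np.vstack([np.hstack([crop("x0",205,125,200,140),crop("x1",265,115,200,140)]),np.hstack([crop("m1",270,140,100,70),crop("s0",270,150,100,70)])]))
E
```

```text
small s0 (array([442. , 292.1,  22.6]), np.float64(0.25076898126425107), 109)
small s1 (array([442. , 292.1,  22.4]), np.float64(0.24763083401370523), 97)
med m1 (array([ 530.5, -287.5,   31.6]), np.float64(0.28273658450790484), 154)
med m0 (array([ 530.4, -287.2,   29.6]), np.float64(1.6084019551370652), 235)
tealL m1 (array([ 409.4, -298.6,   27.8]), np.float64(0.23356166389160293), 143)
tealS m1 (array([ 503.9, -189.3,   23.2]), np.float64(0.3088317675362439), 106)
large x0 (array([492.2,  30.7,  82.9]), np.float64(8.494675398820501), 412)
large x1 (array([490.8,  23.9,  86.6]), np.float64(8.01470405206095), 415)
x0 [416.6 -63.4 130. ] [432.1 147.6 130. ] 211.60884003016895 4.205156186709357
x1 [413.7 -66.2 130. ] [429.3 148.7 130. ] 215.4627329386725 4.140578547059828
```

View pics/crops.png

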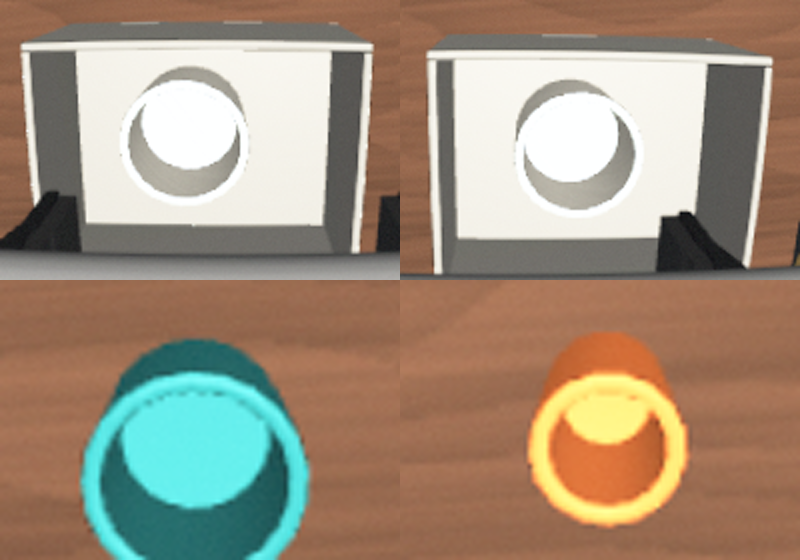

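```bash
python3 - <<'E'
from fit import *
for v in (240,248,253):
  for t,p in [("x0",[297,196]),("x1",[355,192])]: print("large",v,t,rim(L(t),p,86,46,[0,0,v],[179,30,255],45))
for t,p in [("x0",[297.2,195.8]),("x1",[354.8,192.2])]: print(atz(L(t),p,86,True))
print(tri([ray(L(t),p,True) for t,p in [("x0",[297.2,195.8]),("x1",[354.8,192.2])]]))
for t,a,b in [("x0",[216,147.5],[391,147.5]),("x1",[279,142],[450.5,145])]:
    A,B=[atz(L(t),p,130,True) for p in(a,b)];print(t,(A+B)/2,np.linalg.norm(A-B))
Y=np.pi-0.07;R=[np.pi,0,Y]
bot.move_to([530.5,-287.4,120],R)
bot.move_l([530.5,-287.4,66],velocity=100)
print(effector.gripper_to(50,30),bot.current_finger_gap(),bot.current_gripper_force())
bot.move_l([530.5,-287.4,240],velocity=200)
print(bot.current_finger_gap(),bot.current_gripper_force(),bot.current_force(),bot.current_time())
E
```

```text
large 240 x0 (array([495.6,  24.2,  70.1]), np.float64(6.304313625585898), 349)
large 240 x1 (array([496. ,  26.5,  70.3]), np.float64(6.149282753302003), 345)
large 248 x0 (array([498.7,  24.8,  45. ]), np.float64(0.32324306993402757), 178)
large 248 x1 (array([488.9,  27. ,  52.9]), np.float64(7.709156262778793), 414)
large 253 x0 (array([498.3,  24.9,  44.5]), np.float64(0.3220359383816006), 176)
large 253 x1 (array([498.3,  25.1,  44.6]), np.float64(0.3517348876386896), 176)
[496.6  26.1  86. ]
[497.1  25.8  86. ]
(array([497.3,  25.9,  84.4]), [np.float64(0.2689472285760148), np.float64(0.268947228576019)])
x0 [422.3  41.5 130. ] 218.0093160702358
x1 [422.7  41.  130. ] 217.53376926880568
False 65.75413212402812 30.00069284811616
65.6432426185686 29.999655168503523 [-0.5 -0.4 -2.5] 11.6417
```

```bash
python3 - <<'E'
from fit import *
x,y=498.3,25
bot.move_l([x,y,245],velocity=250)
bot.move_l([x,y,120],velocity=150)
f0=bot.current_force()
for z in (105,98,94,91,89):
    bot.move_l([x,y,z],velocity=60);f=bot.current_force();print(z,f,bot.current_finger_gap())
    if f[2]-f0[2]>6: break
effector.gripper_to(80)
bot.move_l([x,y,240],velocity=200)
bot.move_to([450,60,340],[np.pi,0,np.pi-.07])
c=viewer.camera("wrist");cv2.imwrite("pics/n1.png",c["color"][110:270,200:420]);np.savez("n1.npz",**{k:np.array(v) for k,v in c.items()})
for z in (98,102): print(rim(c,[300,195],z,33,[80,60,190],[100,255,255]))
print(rim(c,[297,196],86,46,[0,0,253],[179,30,255],45),bot.current_time())
E
```

```text
105 [ 0.2 -0.4 -1.9] 65.97996543466984
98 [ 0.3 -0.4 -2. ] 65.52255989170943
94 [ 0.2  0.4 -2.3] 65.52578703438441
91 [ 0.   0.4 -1.9] 65.56128611352689
89 [ 0.3 -0.9 -2.8] 65.63423693000206
(array([499.6,  24.2,  31.8]), np.float64(0.3686013587418735), 133)
(array([498.4,  24.6,  31.5]), np.float64(0.3647318241295494), 133)
(array([498.5,  24.9,  44.6]), np.float64(0.3415117602808311), 176) 17.55
```

View pics/n1.png

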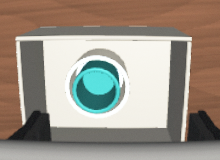

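The teal cup sits concentric in the silver one (crop centre about (98,85)), with both centres at roughly (498.4,25). Next is the orange cup.

```bash
python3 - <<'E'
from fit import *
R=[np.pi,0,np.pi-.07]
bot.move_to([442,292.1,130],R)
bot.move_l([442,292.1,66],velocity=100)
effector.gripper_to(30,25);print(bot.current_finger_gap(),bot.current_gripper_force())
bot.move_l([442,292.1,260],velocity=220)
x,y=498.4,24.8
bot.move_l([x,y,260],velocity=250)
bot.move_l([x,y,140],velocity=150)
f0=bot.current_force()
for z in (122,114,110,107,105):
    bot.move_l([x,y,z],velocity=60);f=bot.current_force();print(z,f,bot.current_finger_gap())
    if f[2]-f0[2]>6: break
effector.gripper_to(62)
bot.move_l([x,y,240],velocity=200)
bot.move_to([450,60,340],R)
c=viewer.camera("wrist");s=viewer.camera("side")
im=np.hstack([cv2.resize(c["color"][130:250,220:380],(400,300)),cv2.resize(s["color"][130:280,220:420],(400,300))]);cv2.imwrite("pics/n2.png",im)
print(rim(c,[300,195],118,23,[5,100,225],[30,255,255]),rim(c,[300,195],102,33,[80,60,190],[100,255,255]))
print(rim(c,[297,196],86,46,[0,0,253],[179,30,255],45),bot.current_time())
print([(r["location"],r["score"]) for n in("lid_edge","lid_hinge") for r in viewer.spot_point("side",n)])
viewer.camera("scene");print([(r["location"],r["score"]) for n in("lid_edge","lid_hinge") for r in viewer.spot_point("scene",n)])
E
```

```text
45.156325633863965 25.000048521906137
122 [ 0.6  0.1 -0.5] 45.20494591041379
114 [ 0.   0.3 -0.8] 45.36554089833796
110 [ 0.  -0.8 -0.6] 45.486859576735256
107 [-0.1 -0.  -0.4] 45.33729271748846
105 [-0.2 -1.1 -1.3] 45.1591390768297
(array([498. ,  24.8,  22. ]), np.float64(0.2928943557421313), 95) (array([498.4,  24.6,  31.6]), np.float64(0.37157148180813593), 133)
(array([498.5,  24.9,  44.6]), np.float64(0.35435105835620817), 177) 27.0333
[]
[([323.8, 157.7], 0.65), ([322.7, 201.6], 0.87)]
```

View pics/n2.png

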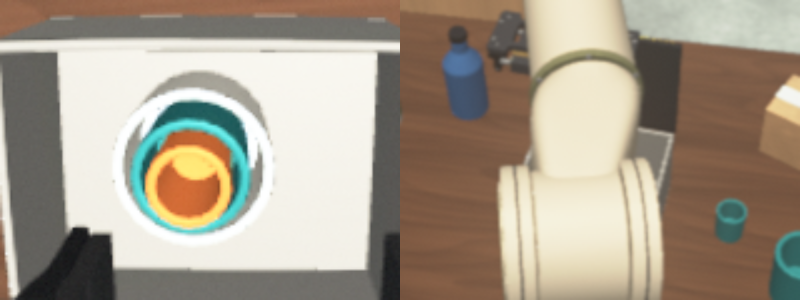

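All three cups are nested and concentric within 1 mm, judged at their expected rim heights. Next, close the lid with the shut fingers from behind, following the hinge arc.

```bash
cat > lid.py <<'E'
from fit import *
R=[np.pi,0,np.pi-.07]
a=np.radians(-4.2);ex=np.array([np.cos(a),np.sin(a)]);H=np.array([512.3,34.7])+90*ex
def P(u,z): return [*(H+u*ex),z]
def arc(t,r=165): return P(-r*np.cos(t)+10*np.sin(t)+10,130.5+r*np.sin(t)+10*np.cos(t))
E
python3 - <<'E'
from lid import *
for p in [P(-60,380),P(75,380),P(75,295)]+[arc(t) for t in (1.5,1,.5,0)]: print(np.array(p),bot.solve_ik(p,R))
effector.gripper_to(0)
bot.move_to(P(-60,380),R)
bot.move_l(P(75,380),velocity=200)
bot.move_l(P(75,295),velocity=150)
print(bot.current_force())
for t in (1.6,1.5,1.4):
    bot.move_l(arc(t),velocity=80);print(t,bot.current_force(),bot.current_time())
c=viewer.camera("scene");cv2.imwrite("pics/l1.png",cv2.resize(c["color"][110:260,220:420],(800,600)))
E
```

```text
[542.2  32.5 380. ] [-0.7  0.1  0.6  1.4 -0.1  1.6  1.4]
[676.9  22.6 380. ] [-0.5  0.5  0.8  1.  -0.3  1.7  1.6]
[676.9  22.6 295. ] [-0.6  0.5  0.7  1.2 -0.3  1.5  1.6]
[610.3  27.5 295.8] [-0.6  0.3  0.7  1.4 -0.2  1.5  1.5]
[531.5  33.3 274.7] [-0.7  0.1  0.6  1.7 -0.1  1.4  1.4]
[472.4  37.6 218.4] [-0.7 -0.   0.5  1.9  0.   1.3  1.3]
[447.5  39.5 140.5] [-0.7 -0.   0.5  2.   0.   1.1  1.3]
[0.4 0.3 0.4]
1.6 [0.4 0.2 0.2] 31.3083
1.5 [-0.4 -0.3  0.1] 31.6667
1.4 [-0.2 -0.6 -0.7] 32.025
```

View pics/l1.png

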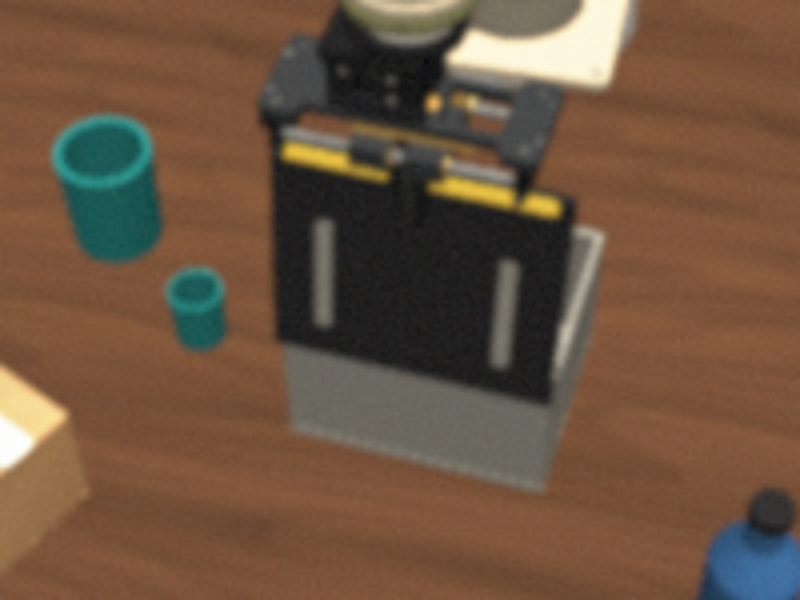

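The fingers, at about (410,180) in the crop, are on the outer face just below the yellow strip. I continue along the arc.

```bash
python3 - <<'E'
from lid import *
for t in np.r_[1.3:0.05:-.1,.07,.04]:
    bot.move_l(arc(t),velocity=80);f=bot.current_force();print(round(t,2),f)
    if np.linalg.norm(f)>30: break
p=arc(0)
for dz in (0,-1,-2,-3,-4):
    bot.move_l([p[0],p[1],p[2]+dz],velocity=30);f=bot.current_force();print(dz,f,bot.current_tcp_pos())
    if f[2]>15: break
print(bot.current_time())
E
```

```text
1.3 [0.1 0.6 0.3]
1.2 [ 0.4  1.2 -0.1]
1.1 [-0.7  0.  -0.3]
1.0 [-0.  -0.1  0.1]
0.9 [ 0.3 -0.3  1. ]
0.8 [ 0.1 -0.3 -0.3]
0.7 [-0.2  0.7  0.2]
0.6 [-0.2  0.5 -0.1]
0.5 [0.5 0.3 0.5]
0.4 [-0.5 -0.4  0.6]
0.3 [-0.7 -0.8 -0.9]
0.2 [-0.2  1.  -0.3]
0.1 [-0.  -0.2  0.2]
0.07 [0.2 0.4 0.3]
0.04 [ 0.1  0.  -0.1]
0 [-2.4 -0.2  8.2] [447.8  39.5 140.9]
-1 [-6.3 -1.6 19.5] [447.8  39.5 140.7]
37.85
```

```bash
python3 - <<'E'
from lid import *
p=bot.current_tcp_pos()
bot.move_l([p[0],p[1],p[2]+130],velocity=120)
bot.move_to([300,350,300],R)
bot.sleep(.5)
a=viewer.camera("scene");b=viewer.camera("side")
for n in("scene","side"): print(n,[(r["location"],r["score"]) for r in viewer.spot_point(n,"lid_edge")])
x=[v["location"] for v in (viewer.spot_point("scene","lid_edge")[:1]+viewer.spot_point("side","lid_edge")[:1])]
if len(x)==2: print(tri([ray(a,x[0]),ray(b,x[1])]))
cv2.imwrite("pics/l2.png",np.hstack([cv2.resize(i["color"][110:290,200:440],(400,300)) for i in(a,b)]))
print(bot.current_time())
E
```

```text
scene [([338.5, 154.2], 0.64)]
side []
41.1917
```

View pics/l2.png

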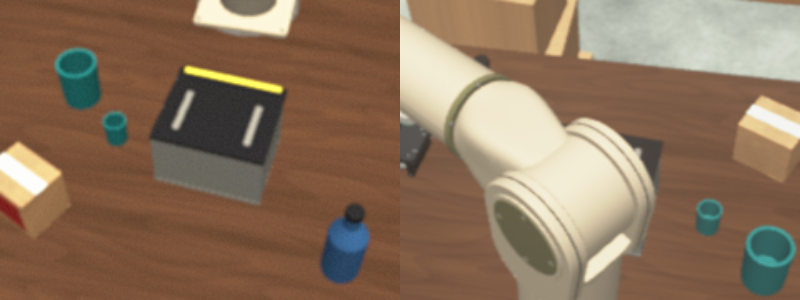

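The lid lies flat on the box, with its yellow strip at about (235,80) in the crop. The contact height of 140.7 mm matches the expected 140.5 mm, so I hand in.

```bash
python3 -c "
from workcell import hand_in
print(hand_in())"
```

```text
the job is handed in; nothing more can be done
None
```

The beakers are nested in size order in the box, the lid is fully shut without slamming, and the job was handed in at about 41 s of the 72 s allowed; no verdict came back.

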